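Reload the lathe rack in reverse order

ROBOT

A 7-joint arm with a two-finger parallel gripper is mounted at the origin on the work surface. World frame = base frame: x ahead of the robot, y to its left, z up, the work surface at z = 0. Lengths are in m, angles in rad, forces in N, time in s.
With the tool pointing down it reaches from about 0.4 to 0.9 m from the base axis. Payload 5.5 kg.
Tool frame: the origin (TCP) lies at the very end of the fingers, on their centre line; the grasp point (between the pads) lies 19 mm behind it; z points along the fingers, y is the line along which they close (so a half turn about z gives the same grasp; the last joint's range is limited). The gripper opens to 85 mm and grips with 20 to 120 N. Pads are 22 mm wide; open, the fingers measure 114 mm over their backs; the gripper's body (76 mm by 85 mm) begins 54 mm behind the grasp point. The pads swing forward as they close: fully open they stand 13 mm farther back than shut.
Start: joints at [1.445, 0.501, -0.427, 1.55, 0.221, 1.138, -0.21], TCP at [0.246, -0.601, 0.2] pointing down, gripper open.
Joint ranges: [-2.88, 2.88], [-0.31, 2.03], [-1.54, 1.56], [0.2, 2.42], [-1.41, 4.55], [0.19, 2.02], [-2.57, 2.57]. Speed limits (rad/s): [2.57, 2.57, 3.14, 3.14, 3.14, 3.14, 3.14].

INTERFACE

Orientations are given as a unit quaternion [x, y, z, w].
In Python, from cell import arm gives the robot as it stands. The module is installed in compiled form; this text tells all that it offers.
- The arm moves only by the tool shift_gripper, called after "Request:" by a JSON object that holds its "op" and its "data". Schema: {"type":"object","properties":{"segments":{"type":"array","items":{"type":"array","prefixItems":[{"type":"array","items":{"type":"number"},"minItems":3,"maxItems":3},{"type":"number"}],"minItems":2,"maxItems":2},"minItems":1,"maxItems":20},"jaw":{"type":"number"},"grip_n":{"type":"number"},"only":{"type":"string"},"quiet":{"type":"boolean"},"lines":{"type":"string"}},"required":["segments"],"additionalProperties":false}. segments is a list of rows, 1 to 20 of them, each written [[dx, dy, dz], turn]: dx, dy, dz in m, then a turn about the tool's z in rad; each row is the pose to reach, as a shift and turn from the pose commanded when the call began, along the tool's axes at that moment; what a row does not reach only later rows make up. A row lasts 1/8 s, in which the tool goes at most 0.0625 m and 0.188 rad, less where a joint would pass 70% of its speed; a pose out of reach is approached as far as the arm can. jaw is the finger opening in m, set as the call begins (left out keeps the last). The fingers move at their own pace and stop on an object; grip_n is the grip in N (left out, the last holds). Time passes only in rows, so rows that do not move let the fingers close. The tool returns the time, the measured TCP pose, the force, the opening and the grip force at its end. only (a regular expression) keeps the lines of the reply that match it, lines (a string "A,B") keeps lines A to B, and quiet returns only ok. Input that does not fit is refused with a message, and nothing moves.
- arm.get_obs(): the state, without advancing time (a new reading comes with each control period).
- arm.snapshot(name): name is "scene" or "top" or "wrist"; returns a dict with "pixels" (480x640x3 uint8, blue, green, red), "z_map" (480x640 float32, m along the optical axis (not along the pixel's ray), 0 where there is no reading), "fx", "fy", "cx", "cy" (pixels), "R" (3x3) and "t" (3): a world point X has camera coordinates R X + t. Camera axes: x right, y down, z forward; pixel columns grow to the right and rows downward; lengths in m; the calibration is good to about 2 mm. A picture is of the moment at which its call begins.
- arm.sign_off(): hands the job in; it is judged then, once.
The state is a dict: "time_s": time; "joints": joint angles; "joint_velocities": joint speeds; "tau": joint torques, N m; "position": TCP position; "eef_rot": TCP orientation; "wrist_force": force on the tool from outside, world axes, zero at the start; "ft_torque": the same for the moment, N m; "opening": finger opening in m; "gripper_force": force on a finger pad.
Only numpy, scipy, OpenCV 4.12 (cv2) and the standard library are available. Lean on these libraries where they do the work, as an engineer would, in place of code of your own. Each camera call takes 0.05 s, during which the arm holds its last target. There are 200 camera calls.

TASK

Move all four lathe attachments from the aluminium rinse rack to the wooden lathe rack, reversing their order along the row: the one that stands at the left end now goes into the right-end bay, its neighbour into the bay next to that, and so on to the other end. Set each one down gently, upright and flat on the floor of its own bay; do not drop or tip over any of them.

Things in the scene. Friction and masses are not known exactly. Their poses are not given: they have to be found in the camera images.
- red_tool: loose red lathe attachment, 0.15 to 0.31 kg, standing upright: red round foot 44 mm across and 12 mm high, above it a red round sleeve 30 mm across from 12 to 52 mm height (grip here), topped by a small three-jaw steel chuck 36 mm across, red button in its middle, 74 mm tall. Origin: centre of the underside; z up its axis. It starts on the red tile.
- yellow_tool: loose yellow lathe attachment, 0.15 to 0.31 kg, standing upright: yellow round foot 44 mm across and 12 mm high, above it a yellow round sleeve 30 mm across from 12 to 52 mm height (grip here), topped by a bare steel drill-chuck cone (28 mm narrowing to 12 mm), 74 mm tall. Origin: centre of the underside; z up its axis. It starts on the yellow tile.
- green_tool: loose green lathe attachment, 0.15 to 0.31 kg, standing upright: green round foot 44 mm across and 12 mm high, above it a green round sleeve 30 mm across from 12 to 52 mm height (grip here), topped by a brass disc 36 mm across with a green centre, 72 mm tall. Origin: centre of the underside; z up its axis. It starts on the green tile.
- blue_tool: loose blue lathe attachment, 0.15 to 0.31 kg, standing upright: blue round foot 44 mm across and 12 mm high, above it a blue round sleeve 30 mm across from 12 to 52 mm height (grip here), topped by a thin steel spindle (10 mm) with a 14 mm ball end, 74 mm tall. Origin: centre of the underside; z up its axis. It starts on the blue tile.
- tile_red: flat red tile 60 x 60 x 4 mm, fixed on the rinse rack; the red attachment starts on it, so it keeps showing that attachment's original place in the row. Origin: centre of the underside, top 4 mm above.
- tile_yellow: flat yellow tile 60 x 60 x 4 mm, fixed on the rinse rack; the yellow attachment starts on it, so it keeps showing that attachment's original place in the row. Origin: centre of the underside, top 4 mm above.
- tile_green: flat green tile 60 x 60 x 4 mm, fixed on the rinse rack; the green attachment starts on it, so it keeps showing that attachment's original place in the row. Origin: centre of the underside, top 4 mm above.
- tile_blue: flat blue tile 60 x 60 x 4 mm, fixed on the rinse rack; the blue attachment starts on it, so it keeps showing that attachment's original place in the row. Origin: centre of the underside, top 4 mm above.
- rinse_rack: flat aluminium rack, fixed, 80 mm deep (x), 10 mm thick; four tiles in a row at its y = -105, -35, +35, +105 mm, in any colour order; a black pot of collets (bystander) at its -y end. Origin: underside, mid-row. Either rack may be the nearer one. Both rows run left-right seen from the robot: y axes within 0.15 rad of world y (robot's left).
- lathe_rack: wooden rack, fixed, 80 mm deep (x); four open bays in a row at its x = 0, y = -105, -35, +35, +105 mm, each 64 x 64 mm inside, floor 12 mm above the rack's underside, walls 6 mm thick rising 12 mm above the floor; beyond the +y end a small amber oil bottle 45 mm high (bystander, not a bay). Origin: underside, mid-row; z up.
Things that resemble listed ones, but are neither listed nor needed, are in the scene too. Leave any purple look-alike of the green_tool alone.

How it is judged:
At the end, for the whole second after the job is handed in: Each attachment stands released, at rest (under 0.03 m/s) and upright (0.1 rad) in the wooden bay that mirrors its tile's place (tile at y = -105 mm: bay at +105, -35: +35, and so on), within 14 mm of the bay's centre in x and y and 4 mm of its floor in height (((y of tile_red in the frame of rinse_rack between -0.135 and -0.075 m and y of red_tool in the frame of lathe_rack between 0.091 and 0.119 m) or (y of tile_red in the frame of rinse_rack between -0.065 and -0.005 m and y of red_tool in the frame of lathe_rack between 0.021 and 0.049 m) or (y of tile_red in the frame of rinse_rack between 0.005 and 0.065 m and y of red_tool in the frame of lathe_rack between -0.049 and -0.021 m) or (y of tile_red in the frame of rinse_rack between 0.075 and 0.135 m and y of red_tool in the frame of lathe_rack between -0.119 and -0.091 m)) and x of red_tool in the frame of lathe_rack between -0.014 and 0.014 m and z of red_tool in the frame of lathe_rack between 0.008 and 0.016 m and angle between each of red_tool, yellow_tool, green_tool, blue_tool's own z axis and vertical below 0.1 rad and linear speed of each of red_tool, yellow_tool, green_tool, blue_tool below 0.03 m/s and ((y of tile_yellow in the frame of rinse_rack between -0.135 and -0.075 m and y of yellow_tool in the frame of lathe_rack between 0.091 and 0.119 m) or (y of tile_yellow in the frame of rinse_rack between -0.065 and -0.005 m and y of yellow_tool in the frame of lathe_rack between 0.021 and 0.049 m) or (y of tile_yellow in the frame of rinse_rack between 0.005 and 0.065 m and y of yellow_tool in the frame of lathe_rack between -0.049 and -0.021 m) or (y of tile_yellow in the frame of rinse_rack between 0.075 and 0.135 m and y of yellow_tool in the frame of lathe_rack between -0.119 and -0.091 m)) and x of yellow_tool in the frame of lathe_rack between -0.014 and 0.014 m and z of yellow_tool in the frame of lathe_rack between 0.008 and 0.016 m and ((y of tile_green in the frame of rinse_rack between -0.135 and -0.075 m and y of green_tool in the frame of lathe_rack between 0.091 and 0.119 m) or (y of tile_green in the frame of rinse_rack between -0.065 and -0.005 m and y of green_tool in the frame of lathe_rack between 0.021 and 0.049 m) or (y of tile_green in the frame of rinse_rack between 0.005 and 0.065 m and y of green_tool in the frame of lathe_rack between -0.049 and -0.021 m) or (y of tile_green in the frame of rinse_rack between 0.075 and 0.135 m and y of green_tool in the frame of lathe_rack between -0.119 and -0.091 m)) and x of green_tool in the frame of lathe_rack between -0.014 and 0.014 m and z of green_tool in the frame of lathe_rack between 0.008 and 0.016 m and ((y of tile_blue in the frame of rinse_rack between -0.135 and -0.075 m and y of blue_tool in the frame of lathe_rack between 0.091 and 0.119 m) or (y of tile_blue in the frame of rinse_rack between -0.065 and -0.005 m and y of blue_tool in the frame of lathe_rack between 0.021 and 0.049 m) or (y of tile_blue in the frame of rinse_rack between 0.005 and 0.065 m and y of blue_tool in the frame of lathe_rack between -0.049 and -0.021 m) or (y of tile_blue in the frame of rinse_rack between 0.075 and 0.135 m and y of blue_tool in the frame of lathe_rack between -0.119 and -0.091 m)) and x of blue_tool in the frame of lathe_rack between -0.014 and 0.014 m and z of blue_tool in the frame of lathe_rack between 0.008 and 0.016 m); the robot touches nothing.
It fails at once if an attachment is tipped over (leaning more than 0.9 rad) (angle between any of red_tool, yellow_tool, green_tool, blue_tool's own z axis and vertical above 0.9 rad).
It fails at once if an attachment is dropped or flung (faster than 0.6 m/s while the fingers do not hold it, a free fall of about 2 cm) ((linear speed of red_tool above 0.6 m/s and contact force between the fingers and red_tool below 0.1 N) or (linear speed of yellow_tool above 0.6 m/s and contact force between the fingers and yellow_tool below 0.1 N) or (linear speed of green_tool above 0.6 m/s and contact force between the fingers and green_tool below 0.1 N) or (linear speed of blue_tool above 0.6 m/s and contact force between the fingers and blue_tool below 0.1 N)).
It also fails if it takes over 93 s, if anything falls off the work surface, if the arm or the gripper's body presses on something with over 40 N, if the wrist force passes 120 N, or if a joint passes its speed limit or range.

## Working session

There is one attempt and no reset: what is moved stays moved. The work goes in short steps, Python scripts to look and compute and a tool call to move; the robot and the scene stay as the last step left them, time stands still between calls to the robot, and variables do not carry over. Pictures are saved under pics/ and viewed, at most 14 in all, crops included, and the job is handed in when it is done.

```bash
mkdir -p pics; python3 - <<'E'
from cell import arm
import cv2,numpy as np
o=arm.get_obs()
for k in ("time_s","position","eef_rot","opening"): print(k,o[k])
for n in("top","scene"):
    s=arm.snapshot(n); cv2.imwrite(f"pics/{n}0.png",s["pixels"]); print(n,s["fx"],s["R"],s["t"])
    np.savez(f"{n}0.npz",**s)
E
```

```text
time_s 0.0
position [ 0.24606866 -0.60079748  0.19904457]
eef_rot [ 9.81159898e-01  1.93194945e-01 -1.55780774e-04 -9.70981740e-04]
opening 0.08532964519077639
top 484.4806477632634 [[ 0.0039392  -0.99960521  0.02781924]
 [-0.99928586 -0.00498035 -0.03745629]
 [ 0.03758005 -0.02765183 -0.99891097]] [-0.0300427   0.53163786  0.66054848]
scene 497.8965171042911 [[-0.78744645  0.61637567  0.00302115]
 [ 0.53740743  0.68894501 -0.48636202]
 [-0.30186312 -0.38136046 -0.87375217]] [ 0.42936051 -0.25465661  0.98102589]
```

View pics/top0.png

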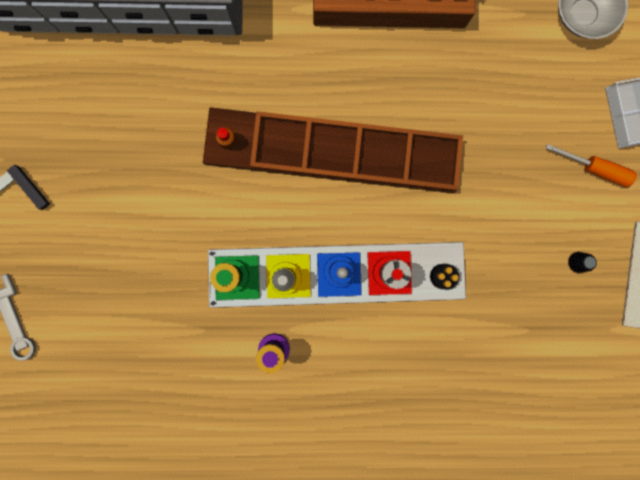

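View pics/scene0.png

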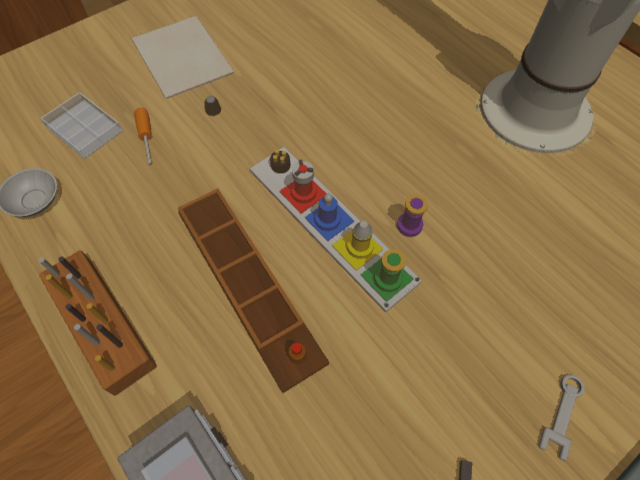

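The top view shows tiles left to right: green (237,277), yellow (288,276), blue (340,274), red (390,273), with the pot at the right end (445,276). The wooden rack is farther away, with bays at about (281,140), (333,147), (384,153) and (436,160) and the bottle at left (223,136). The purple look-alike is at (272,352). So green goes to the right bay, then yellow, blue, and red to the left bay.

```bash
cat > h.py <<'E'
import numpy as np,cv2
def cloud(s):
    v,u=np.mgrid[0:480,0:640]; z=s["z_map"]
    c=np.stack([(u-s["cx"])/s["fx"]*z,(v-s["cy"])/s["fy"]*z,z],-1)
    return (c-s["t"])@s["R"]
def cast(s,uv,h):
    uv=np.atleast_2d(uv).astype(float)
    d=np.c_[(uv[:,0]-s["cx"])/s["fx"],(uv[:,1]-s["cy"])/s["fy"],np.ones(len(uv))]@s["R"]
    o=-s["R"].T@s["t"]; return o+d*((h-o[2])/d[:,2])[:,None]
HUE={"red":(172,6),"yellow":(25,34),"green":(50,80),"blue":(100,125)}
def mask(s,c):
    H,S,V=cv2.split(cv2.cvtColor(s["pixels"],cv2.COLOR_BGR2HSV)); a,b=HUE[c]
    return (((H>=a)&(H<=b)) if a<b else ((H>=a)|(H<=b)))&(S>150)&(V>60)
E
python3 - <<'E'
from h import *
T=np.load("top0.npz");S=np.load("scene0.npz")
np.set_printoptions(precision=4,suppress=True)
for n,s in(("top",T),("scene",S)):
    P=cloud(s);
    roi=(P[...,0]>.3)&(P[...,0]<.75)&(abs(P[...,1])<.3)&(s["z_map"]>0)
    print(n,"table z",np.median(P[roi][:,2]))
    for c in HUE:
        m=mask(s,c)&roi
        q=P[m]; k,l,st,ce=cv2.connectedComponentsWithStats(m.astype(np.uint8)); i=1+np.argmax(st[1:,4])
        q=P[(l==i)]
        tile=q[(q[:,2]<.019)]; foot=q[(q[:,2]>.022)&(q[:,2]<.030)]
        r=cv2.minAreaRect(tile[:,:2].astype(np.float32)*1000); e=cv2.minEnclosingCircle(foot[:,:2].astype(np.float32)*1000)
        cen=tile[:,:2].mean(0); near=roi&(np.hypot(P[...,0]-cen[0],P[...,1]-cen[1])<.03)&(P[...,2]>.075)
        print(c,"tile",len(tile),np.median(tile[:,2]),np.round(r[0],1),np.round(r[1],1),round(r[2],1),"foot",len(foot),np.round(e[0],1),round(e[1],1),"head",P[near].mean(0),near.sum())
P=cloud(T)
for u,v in((281,140),(333,147),(384,153),(436,160),(223,160),(300,115),(308,140),(358,150),(410,155)): print(u,v,P[v,u])
E
```

```text
top table z 0.00013658931739684614
red tile 833 0.013649427340687395 [ 486.2 -117.4] [58.4 59.6] 2.1 foot 244 [ 486.4 -115.1] 21.5 head [ 0.4864 -0.1146  0.083 ] 656
yellow tile 818 0.013660994048821554 [481.5  22.3] [58.5 59.5] 1.9 foot 227 [478.7  25.6] 21.7 head [0.479  0.0251 0.0825] 298
green tile 827 0.013582970803983506 [478.9  91.9] [57.  57.3] 2.0 foot 235 [481.8  96.1] 21.7 head [0.4816 0.0958 0.0842] 655
blue tile 957 0.0136201548548385 [483.6 -47.6] [57.9 57.7] 2.1 foot 344 [488. -48.] 21.8 head [ 0.488  -0.0476  0.0853] 100
scene table z 0.0005272953078358184
red tile 416 0.01415369315979814 [ 485.5 -116.7] [60.  59.9] 1.1 foot 207 [ 487.6 -114.4] 22.1 head [ 0.4884 -0.1128  0.083 ] 359
yellow tile 341 0.014125687404766617 [498.9  23.4] [24.6 60.1] 5.2 foot 0 [0. 0.] 0.0 head [0.4826 0.0283 0.0826] 179Traceback (most recent call last):
  File "<stdin>", line 10, in <module>
    return _wrapfunc(a, 'argmax', axis=axis, out=out, **kwds)
    return bound(*args, **kwds)
ValueError: attempt to get argmax of an empty sequence
```

```bash
python3 - <<'E'
from h import *
T=np.load("top0.npz")
np.set_printoptions(precision=4,suppress=True)
P=cloud(T)
for u,v in((281,140),(333,147),(384,153),(436,160),(223,160),(300,119),(308,140),(358,150),(410,155)): print(u,v,P[v,u])
H,S,V=cv2.split(cv2.cvtColor(T["pixels"],cv2.COLOR_BGR2HSV))
Z=P[...,2]
wall=((Z>.0195)&(Z<.028)&(P[...,0]>.62)&(P[...,0]<.83)&(P[...,1]<.08)&(P[...,1]>-.27)).astype(np.uint8)
k,l,st,ce=cv2.connectedComponentsWithStats(wall); print(st[1:],ce[1:])
i=1+np.argmax(st[1:,4]); q=P[l==i]; r=cv2.minAreaRect(q[:,:2].astype(np.float32)*1000); print("walls",r,np.median(q[:,2]))
fl=(Z<.018)&(Z>.008)&(P[...,0]>.62)&(P[...,0]<.83)&(P[...,1]<.16)&(P[...,1]>-.27)
k,l,st,ce=cv2.connectedComponentsWithStats(cv2.erode(fl.astype(np.uint8),np.ones((3,3))))
for j in range(1,k):
    if st[j,4]>300:
        q=P[l==j]; r=cv2.minAreaRect(q[:,:2].astype(np.float32)*1000); print("floor",np.round(r[0],1),np.round(r[1],1),round(r[2],1),np.median(q[:,2]))
im=T["pixels"][90:210,190:480]; cv2.imwrite("pics/bay.png",cv2.resize(np.hstack([im]),None,fx=2.7,fy=2.7))
E
```

```text
281 140 [0.6696 0.0332 0.0109]
333 147 [ 0.6606 -0.0393  0.0103]
384 153 [ 0.6523 -0.1103  0.013 ]
436 160 [ 0.6433 -0.1834  0.0124]
223 160 [0.6409 0.1132 0.0103]
300 119 [0.6951 0.0066 0.0258]
308 140 [ 0.667  -0.0044  0.0229]
358 150 [ 0.6538 -0.0729  0.0238]
410 155 [ 0.6476 -0.1446  0.0234]
[[ 250  111  213   65 2536]] [[345.6305 142.7125]]
walls ((653.1150512695312, -72.09999084472656), (286.6505126953125, 77.1160888671875), 83.85897827148438) 0.023647382478808453
floor [671.5 104.8] [63.  77.8] 83.8 0.011769426651403896
floor [666.4  33.1] [61.6 60.8] 84.0 0.011767547396235829
floor [658.9 -37.4] [61.5 60.9] 84.0 0.011730609667737578
floor [ 651.6 -107.9] [61.3 60.5] 84.3 0.011713734329338974
floor [ 647.  -178.7] [61.  55.5] 84.8 0.011736365910477355
```

Everything checks: feet measure 43 mm across, heads agree with the feet, and the wall outline is 286.6 x 77 mm against 286 x 76 expected.

World xy:

| Tool | Now | Bay | Bay centre |
|---|---|---|---|
| red | (.487, -.1145) | +105 | (.6645, .0325) |
| blue | (.488, -.048) | +35 | (.657, -.037) |
| yellow | (.479, .0255) | -35 | (.650, -.107) |
| green | (.482, .096) | -105 | (.642, -.1765) |

I'll turn so that tool x points along world +y and tool y along world +x.

Request:
{"op": "shift_gripper", "data": {"segments": [[[0.041,-0.036,0],-0.118],[[0.081,-0.072,0],-0.236],[[0.122,-0.108,0],-0.355],[[0.163,-0.144,0],-0.473],[[0.204,-0.179,0],-0.591],[[0.244,-0.215,0],-0.709],[[0.285,-0.251,0],-0.827],[[0.326,-0.287,0],-0.946],[[0.367,-0.323,0],-1.064],[[0.4074,-0.3588,0],-1.182],[[0.4074,-0.3588,0],-1.182],[[0.4074,-0.3588,0],-1.182],[[0.4074,-0.3588,0],-1.182],[[0.4074,-0.3588,0],-1.182]], "jaw": 0.07, "grip_n": 40}}

```text
time_s: 1.85
position: [0.4869, -0.1164, 0.2]
eef_rot: [0.708, 0.706, -0.0, 0.0]
wrist_force: [-0.6, 0.3, -0.5]
opening: 0.0698
gripper_force: 0.0
```

```bash
python3 -c "
from cell import arm;print(arm.get_obs()['joints'])"
```

```text
[ 0.94035529  0.31562214 -0.89731909  1.90801455  0.28386475  1.05083342
 -0.07873471]
```

Request:
{"op": "shift_gripper", "data": {"segments": [[[0.001,0,0.04],0],[[0.001,0,0.08],0],[[0.001,0,0.11],0],[[0.001,0,0.135],0],[[0.001,0,0.155],0],[[0.001,0,0.168],0],[[0.001,0,0.17],0],[[0.001,0,0.17],0],[[0.001,0,0.17],0]]}}

```text
time_s: 2.98
position: [0.4881, -0.1142, 0.0309]
eef_rot: [0.707, 0.707, 0.0, 0.001]
wrist_force: [-0.2, -0.1, 0.3]
opening: 0.0704
gripper_force: 0.0
```

```bash
python3 - <<'E'
from cell import arm
import cv2
s=arm.snapshot("scene");cv2.imwrite("pics/s1.png",cv2.resize(s["pixels"][100:320,180:460],None,fx=2.5,fy=2.5))
E
```

```text
(no output)
```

View pics/s1.png

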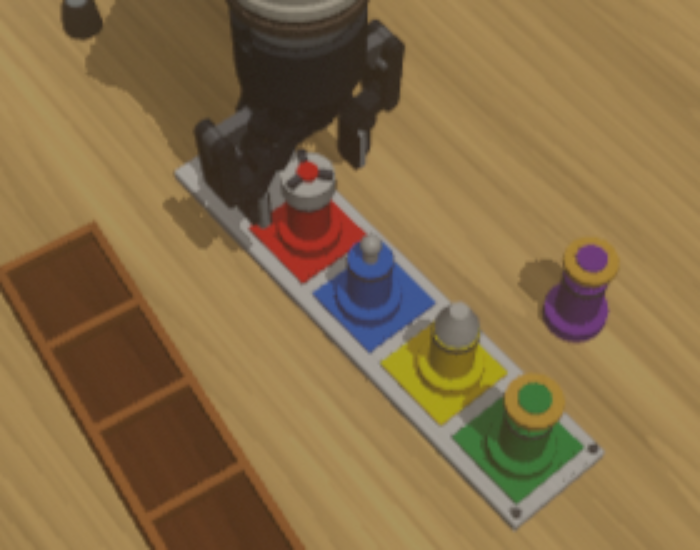

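The fingers straddle the red tool, chuck at about (308,180) in the crop. Closing.

Request:
{"op": "shift_gripper", "data": {"segments": [[[0,0,0],0],[[0,0,0],0],[[0,0,0],0],[[0,0,0],0],[[0,0,0],0],[[0,0,0],0],[[0,0,0],0],[[0,0,0],0]], "jaw": 0.015, "grip_n": 50}}

```text
time_s: 4.03
position: [0.4873, -0.1141, 0.0305]
eef_rot: [0.707, 0.707, -0.0, 0.0]
wrist_force: [-2.2, -0.7, 4.9]
opening: 0.0344
gripper_force: 49.2
```

Request:
{"op": "shift_gripper", "data": {"segments": [[[0,0,-0.01],0],[[0,0,-0.02],0],[[0,0,-0.035],0],[[0,0,-0.055],0],[[0,0,-0.075],0],[[0,0,-0.09],0],[[0,0,-0.1],0],[[0,0,-0.1],0]]}}

```text
time_s: 5.03
position: [0.4879, -0.1143, 0.1309]
eef_rot: [0.707, 0.707, 0.0, 0.001]
wrist_force: [0.5, -0.9, -2.4]
opening: 0.0342
gripper_force: 50.2
```

```bash
python3 - <<'E'
from cell import arm
import cv2
s=arm.snapshot("scene");cv2.imwrite("pics/s2.png",cv2.resize(s["pixels"][80:240,220:400],None,fx=3.5,fy=3.5))
E
```

```text
(no output)
```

View pics/s2.png

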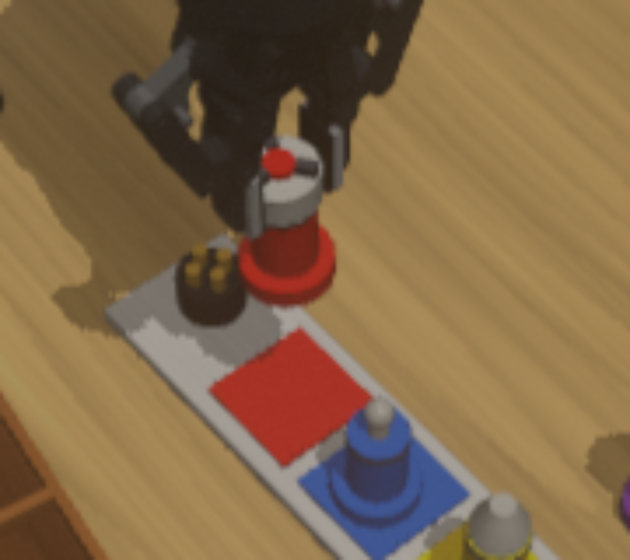

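Red is lifted upright at about (287,235) in the crop, with the pads partly on the chuck; the grip is firm. Carrying it to bay +105.

Request:
{"op": "shift_gripper", "data": {"segments": [[[0.01,0.012,0],0],[[0.03,0.036,0],0],[[0.055,0.066,0],0],[[0.08,0.096,0],0],[[0.105,0.126,0],0],[[0.127,0.152,0],0],[[0.14,0.168,0],0],[[0.1468,0.1766,0],0],[[0.1468,0.1766,0],0],[[0.1468,0.1766,0.01],0],[[0.1468,0.1766,0.03],0],[[0.1468,0.1766,0.05],0],[[0.1468,0.1766,0.07],0],[[0.1468,0.1766,0.083],0],[[0.1468,0.1766,0.09],0],[[0.1468,0.1766,0.09],0],[[0.1468,0.1766,0.09],0]]}}

```text
time_s: 7.2
position: [0.6647, 0.033, 0.0409]
eef_rot: [0.707, 0.707, 0.001, 0.0]
wrist_force: [0.8, -0.3, -2.7]
opening: 0.0344
gripper_force: 50.3
```

```bash
python3 - <<'E'
from cell import arm
import cv2
s=arm.snapshot("scene");cv2.imwrite("pics/s3.png",cv2.resize(s["pixels"][200:400,160:400],None,fx=3,fy=3))
E
```

```text
(no output)
```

View pics/s3.png

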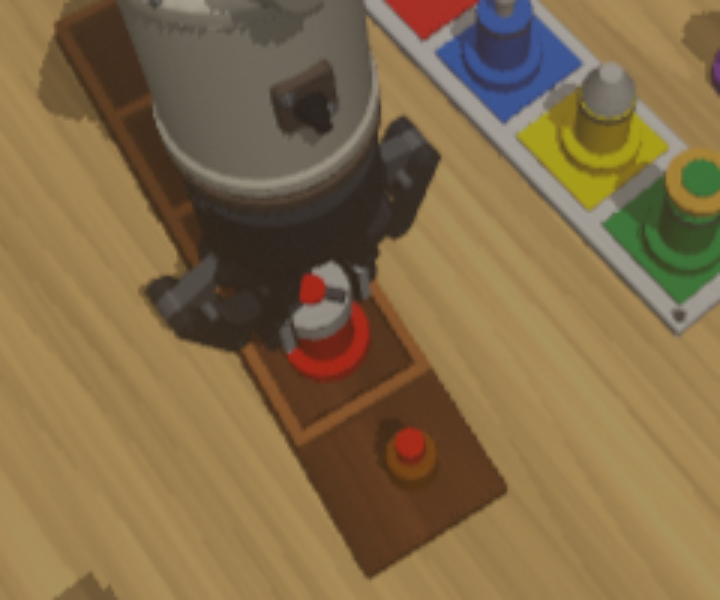

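Red hangs over the +105 bay (foot at about (328,340) in the crop, inside the walls), close to vertical. Lowering.

Request:
{"op": "shift_gripper", "data": {"segments": [[[0,0,0.003],0],[[0,0,0.006],0],[[0,0,0.008],0],[[0,0,0.0095],0],[[0,0,0.011],0],[[0,0,0.011],0],[[0,0,0.011],0]]}}

```text
time_s: 8.12
position: [0.664, 0.0328, 0.0292]
eef_rot: [0.707, 0.707, 0.0, 0.0]
wrist_force: [0.2, -2.0, -2.6]
opening: 0.034
gripper_force: 50.3
```

Request:
{"op": "shift_gripper", "data": {"segments": [[[0,0,0.0008],0],[[0,0,0.0015],0],[[0,0,0.0015],0],[[0,0,0.0015],0]]}}

```text
time_s: 8.62
position: [0.6642, 0.0329, 0.0286]
eef_rot: [0.707, 0.707, 0.0, 0.0]
wrist_force: [-2.9, 0.0, 5.2]
opening: 0.0345
gripper_force: 51.0
```

Contact with the floor. Releasing and retreating.

Request:
{"op": "shift_gripper", "data": {"segments": [[[0,0,0],0],[[0,0,0],0],[[0,0,0],0],[[0,0,0],0]], "jaw": 0.07}}

```text
time_s: 9.12
position: [0.664, 0.0328, 0.0275]
eef_rot: [0.707, 0.707, 0.0, 0.0]
wrist_force: [-0.3, -0.3, -0.0]
opening: 0.07
gripper_force: 0.0
```

Request:
{"op": "shift_gripper", "data": {"segments": [[[0,0,-0.02],0],[[0,0,-0.06],0],[[0,0,-0.1],0],[[0,0,-0.14],0],[[0,0,-0.155],0],[[0,0,-0.155],0]]}}

```text
time_s: 9.88
position: [0.6648, 0.0329, 0.1844]
eef_rot: [0.707, 0.707, 0.001, 0.001]
wrist_force: [0.1, 0.4, -0.2]
opening: 0.0701
gripper_force: 0.0
```

```bash
python3 - <<'E'
from cell import arm
from h import *
s=arm.snapshot("scene");cv2.imwrite("pics/s4.png",cv2.resize(s["pixels"][200:400,160:400],None,fx=2,fy=2))
P=cloud(s);n=(np.hypot(P[...,0]-.6645,P[...,1]-.0325)<.04)
for a,b in((.08,.09),(.02,.027)):
    q=P[n&(P[...,2]>a)&(P[...,2]<b)&((a>.05)|mask(s,"red"))];print(len(q),q.mean(0),q[:,2].max(),cv2.minEnclosingCircle(q[:,:2].astype(np.float32)*1000))
E
```

```text
334 [0.66338071 0.03203971 0.08292308] 0.08899808290782833 ((663.1742553710938, 32.25951385498047), 17.61504554748535)
247 [0.66672585 0.04067645 0.02393782] 0.02696671699744244 ((663.1953125, 32.29172134399414), 21.607019424438477)
```

View pics/s4.png

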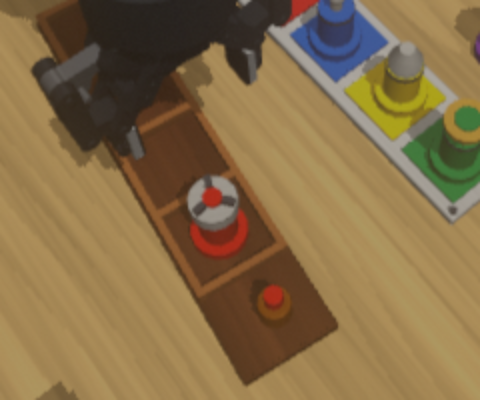

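Red stands upright at (.663,.032), at (213,205) in the crop. Blue next.

Request:
{"op": "shift_gripper", "data": {"segments": [[[-0.015,-0.03,0],0],[[-0.035,-0.075,0],0],[[-0.055,-0.12,0],0],[[-0.072,-0.155,0],0],[[-0.081,-0.1765,0],0],[[-0.081,-0.1765,0],0],[[-0.081,-0.1765,0.01],0],[[-0.081,-0.1765,0.04],0],[[-0.081,-0.1765,0.08],0],[[-0.081,-0.1765,0.11],0],[[-0.081,-0.1765,0.135],0],[[-0.081,-0.1765,0.15],0],[[-0.081,-0.1765,0.158],0],[[-0.081,-0.1765,0.158],0],[[-0.081,-0.1765,0.158],0]], "jaw": 0.07}}

```text
time_s: 11.8
position: [0.4883, -0.0482, 0.0253]
eef_rot: [0.707, 0.707, 0.0, 0.001]
wrist_force: [0.3, -0.1, 0.5]
opening: 0.0697
gripper_force: 0.0
```

Request:
{"op": "shift_gripper", "data": {"segments": [[[0,0,0],0],[[0,0,0],0],[[0,0,0],0],[[0,0,0],0],[[0,0,0],0],[[0,0,0],0],[[0,0,0],0]], "jaw": 0.015, "grip_n": 50}}

```text
time_s: 12.68
position: [0.4876, -0.0484, 0.0253]
eef_rot: [0.707, 0.707, -0.0, 0.0]
wrist_force: [-2.4, 0.7, 6.1]
opening: 0.0275
gripper_force: 48.8
```

Request:
{"op": "shift_gripper", "data": {"segments": [[[0,0,-0.01],0],[[0,0,-0.02],0],[[0,0,-0.035],0],[[0,0,-0.055],0],[[0,0,-0.075],0],[[0,0,-0.09],0],[[0,0,-0.1],0],[[0,0,-0.1],0]]}}

```text
time_s: 13.68
position: [0.488, -0.0485, 0.1254]
eef_rot: [0.707, 0.707, 0.0, 0.001]
wrist_force: [-0.1, 0.6, -3.0]
opening: 0.0273
gripper_force: 49.8
```

Request:
{"op": "shift_gripper", "data": {"segments": [[[0.001,0.012,0],0],[[0.003,0.036,0],0],[[0.005,0.066,0],0],[[0.007,0.096,0],0],[[0.009,0.126,0],0],[[0.01,0.15,0],0],[[0.011,0.164,0],0],[[0.0112,0.169,0],0],[[0.0112,0.169,0],0],[[0.0112,0.169,0.01],0],[[0.0112,0.169,0.03],0],[[0.0112,0.169,0.05],0],[[0.0112,0.169,0.07],0],[[0.0112,0.169,0.083],0],[[0.0112,0.169,0.09],0],[[0.0112,0.169,0.094],0],[[0.0112,0.169,0.097],0],[[0.0112,0.169,0.099],0],[[0.0112,0.169,0.1005],0],[[0.0112,0.169,0.1005],0]]}}

```text
time_s: 16.18
position: [0.6566, -0.0371, 0.0242]
eef_rot: [0.707, 0.707, 0.0, 0.0]
wrist_force: [0.1, -0.1, -2.4]
opening: 0.0273
gripper_force: 49.8
```

Request:
{"op": "shift_gripper", "data": {"segments": [[[0,0,0.0007],0],[[0,0,0.0014],0],[[0,0,0.0014],0],[[0,0,0.0014],0]]}}

```text
time_s: 16.68
position: [0.6567, -0.037, 0.0235]
eef_rot: [0.707, 0.707, 0.0, 0.0]
wrist_force: [-2.8, 0.7, 6.2]
opening: 0.0272
gripper_force: 50.6
```

Request:
{"op": "shift_gripper", "data": {"segments": [[[0,0,0],0],[[0,0,0],0],[[0,0,0],0],[[0,0,0],0]], "jaw": 0.07}}

```text
time_s: 17.18
position: [0.6566, -0.037, 0.0226]
eef_rot: [0.707, 0.707, 0.0, -0.0]
wrist_force: [0.6, 0.3, -0.3]
opening: 0.07
gripper_force: 0.0
```

Request:
{"op": "shift_gripper", "data": {"segments": [[[0,0,-0.02],0],[[0,0,-0.06],0],[[0,0,-0.1],0],[[0,0,-0.14],0],[[0,0,-0.16],0],[[0,0,-0.16],0]]}}

```text
time_s: 17.92
position: [0.6576, -0.0369, 0.1847]
eef_rot: [0.707, 0.707, 0.001, 0.001]
wrist_force: [-0.6, -0.7, 0.5]
opening: 0.0699
gripper_force: 0.0
```

Request:
{"op": "shift_gripper", "data": {"segments": [[[0.012,-0.03,0],0],[[0.028,-0.075,0],0],[[0.043,-0.12,0],0],[[0.056,-0.16,0],0],[[0.0625,-0.1775,0],0],[[0.0625,-0.1775,0],0],[[0.0625,-0.1775,0],0]]}}

```text
time_s: 18.8
position: [0.4795, 0.0249, 0.1822]
eef_rot: [0.707, 0.707, 0.0, -0.0]
wrist_force: [0.1, -0.2, -0.5]
opening: 0.0702
gripper_force: 0.0
```

```bash
python3 - <<'E'
from cell import arm
from h import *
s=arm.snapshot("top");cv2.imwrite("pics/t5.png",s["pixels"][80:380,180:500])
P=cloud(s)
for c,x,y in (("red",.6645,.0325),("blue",.657,-.037),("yellow",.479,.0255)):
    q=P[(np.hypot(P[...,0]-x,P[...,1]-y)<.035)&(P[...,2]>.02)&(P[...,2]<.03)&mask(s,c)]
    if len(q):print(c,len(q),q.mean(0),cv2.minEnclosingCircle(q[:,:2].astype(np.float32)*1000))
E
```

```text
red 56 [0.66471392 0.01317095 0.02371417] ((665.6865234375, 13.354118347167969), 11.47549057006836)
blue 300 [ 0.64836007 -0.03440862  0.02372093] ((656.336669921875, -35.90602111816406), 21.558177947998047)
```

View pics/t5.png

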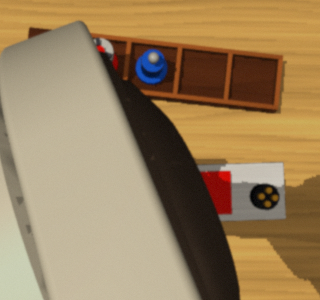

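Blue stands in its bay at (152,67) in the crop, foot centre (.656,-.036). Descending on yellow.

Request:
{"op": "shift_gripper", "data": {"segments": [[[0,0,0.02],0],[[0,0,0.06],0],[[0,0,0.1],0],[[0,0,0.13],0],[[0,0,0.148],0],[[0,0,0.157],0],[[0,0,0.157],0],[[0,0,0.157],0]], "jaw": 0.07}}

```text
time_s: 19.85
position: [0.48, 0.0255, 0.0266]
eef_rot: [0.707, 0.707, 0.001, 0.001]
wrist_force: [0.8, -0.2, -0.6]
opening: 0.0702
gripper_force: 0.0
```

Request:
{"op": "shift_gripper", "data": {"segments": [[[0,0,0],0],[[0,0,0],0],[[0,0,0],0],[[0,0,0],0],[[0,0,0],0],[[0,0,0],0],[[0,0,0],0]], "jaw": 0.015, "grip_n": 50}}

```text
time_s: 20.72
position: [0.4791, 0.0254, 0.0264]
eef_rot: [0.707, 0.707, -0.0, 0.0]
wrist_force: [-1.8, 0.2, 6.3]
opening: 0.0274
gripper_force: 48.7
```

Request:
{"op": "shift_gripper", "data": {"segments": [[[0,0,-0.01],0],[[0,0,-0.02],0],[[0,0,-0.035],0],[[0,0,-0.055],0],[[0,0,-0.075],0],[[0,0,-0.09],0],[[0,0,-0.1],0],[[0,0,-0.1],0]]}}

```text
time_s: 21.72
position: [0.4795, 0.0253, 0.1264]
eef_rot: [0.707, 0.707, 0.0, 0.001]
wrist_force: [0.2, -0.4, -3.0]
opening: 0.0274
gripper_force: 49.7
```

Request:
{"op": "shift_gripper", "data": {"segments": [[[-0.009,0.012,0],0],[[-0.027,0.036,0],0],[[-0.05,0.066,0],0],[[-0.073,0.096,0],0],[[-0.097,0.126,0],0],[[-0.116,0.15,0],0],[[-0.128,0.165,0],0],[[-0.1323,0.1705,0],0],[[-0.1323,0.1705,0],0],[[-0.1323,0.1705,0.01],0],[[-0.1323,0.1705,0.03],0],[[-0.1323,0.1705,0.05],0],[[-0.1323,0.1705,0.07],0],[[-0.1323,0.1705,0.083],0],[[-0.1323,0.1705,0.09],0],[[-0.1323,0.1705,0.094],0],[[-0.1323,0.1705,0.097],0],[[-0.1323,0.1705,0.099],0],[[-0.1323,0.1705,0.1005],0],[[-0.1323,0.1705,0.1005],0]]}}

```text
time_s: 24.22
position: [0.6496, -0.1069, 0.0253]
eef_rot: [0.707, 0.707, 0.0, 0.0]
wrist_force: [1.5, 0.5, -1.5]
opening: 0.0273
gripper_force: 49.7
```

Request:
{"op": "shift_gripper", "data": {"segments": [[[0,0,0.0007],0],[[0,0,0.0014],0],[[0,0,0.0014],0],[[0,0,0.0014],0]]}}

```text
time_s: 24.72
position: [0.6497, -0.1068, 0.0245]
eef_rot: [0.707, 0.707, 0.0, 0.0]
wrist_force: [-3.4, 0.5, 5.4]
opening: 0.0273
gripper_force: 50.2
```

Request:
{"op": "shift_gripper", "data": {"segments": [[[0,0,0],0],[[0,0,0],0],[[0,0,0],0],[[0,0,0],0]], "jaw": 0.07}}

```text
time_s: 25.22
position: [0.6495, -0.1068, 0.0237]
eef_rot: [0.707, 0.707, 0.0, -0.0]
wrist_force: [-0.2, 0.1, 0.2]
opening: 0.0697
gripper_force: 0.0
```

Request:
{"op": "shift_gripper", "data": {"segments": [[[0,0,-0.02],0],[[0,0,-0.06],0],[[0,0,-0.1],0],[[0,0,-0.14],0],[[0,0,-0.16],0],[[0,0,-0.16],0]]}}

```text
time_s: 25.98
position: [0.6506, -0.1068, 0.1858]
eef_rot: [0.707, 0.707, 0.001, 0.002]
wrist_force: [-0.5, -0.2, -0.0]
opening: 0.0703
gripper_force: 0.0
```

Request:
{"op": "shift_gripper", "data": {"segments": [[[0.025,-0.02,0],0],[[0.065,-0.054,0],0],[[0.105,-0.087,0],0],[[0.145,-0.12,0],0],[[0.18,-0.149,0],0],[[0.2028,-0.1677,0],0],[[0.2028,-0.1677,0],0],[[0.2028,-0.1677,0],0]]}}

```text
time_s: 26.98
position: [0.4816, 0.095, 0.1829]
eef_rot: [0.707, 0.707, -0.001, -0.0]
wrist_force: [0.1, -0.3, 0.2]
opening: 0.07
gripper_force: 0.0
```

```bash
python3 - <<'E'
from cell import arm
from h import *
s=arm.snapshot("scene");cv2.imwrite("pics/s6.png",cv2.resize(s["pixels"][120:400,160:460],None,fx=2,fy=2))
P=cloud(s)
for c,x,y in (("red",.6645,.0325),("blue",.657,-.037),("yellow",.65,-.107),("green",.482,.096)):
    q=P[(np.hypot(P[...,0]-x,P[...,1]-y)<.035)&(P[...,2]>.02)&(P[...,2]<.03)&mask(s,c)]
    if len(q):print(c,len(q),q.mean(0),cv2.minEnclosingCircle(q[:,:2].astype(np.float32)*1000))
E
```

```text
red 264 [0.6666944  0.04080702 0.02418692] ((663.2100830078125, 32.288536071777344), 21.879968643188477)
blue 55 [ 0.66385956 -0.02736127  0.02396143] ((656.8465576171875, -34.945926666259766), 19.556074142456055)
yellow 211 [ 0.65180866 -0.09778585  0.02420251] ((649.4906005859375, -106.27933502197266), 22.03057289123535)
```

View pics/s6.png

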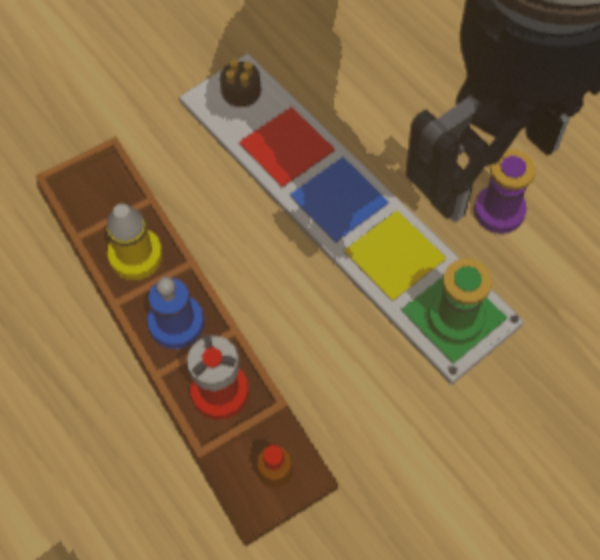

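Red, blue and yellow stand upright in their bays at (213,365), (173,310) and (130,240). Only green is left, at (463,300). Grasping it.

Request:
{"op": "shift_gripper", "data": {"segments": [[[0,0,0.02],0],[[0,0,0.06],0],[[0,0,0.1],0],[[0,0,0.13],0],[[0,0,0.148],0],[[0,0,0.158],0],[[0,0,0.158],0],[[0,0,0.158],0]], "jaw": 0.07}}

```text
time_s: 28.02
position: [0.4827, 0.0962, 0.0267]
eef_rot: [0.707, 0.707, 0.001, 0.001]
wrist_force: [-0.2, 0.2, -0.7]
opening: 0.0702
gripper_force: 0.0
```

Request:
{"op": "shift_gripper", "data": {"segments": [[[0,0,0],0],[[0,0,0],0],[[0,0,0],0],[[0,0,0],0],[[0,0,0],0],[[0,0,0],0],[[0,0,0],0]], "jaw": 0.015, "grip_n": 50}}

```text
time_s: 28.9
position: [0.4823, 0.0961, 0.0266]
eef_rot: [0.707, 0.707, 0.0, 0.001]
wrist_force: [-0.4, -0.2, 4.8]
opening: 0.0341
gripper_force: 49.0
```

Request:
{"op": "shift_gripper", "data": {"segments": [[[0,0,-0.01],0],[[0,0,-0.02],0],[[0,0,-0.035],0],[[0,0,-0.055],0],[[0,0,-0.075],0],[[0,0,-0.09],0],[[0,0,-0.1],0],[[0,0,-0.1],0]]}}

```text
time_s: 29.9
position: [0.4824, 0.0959, 0.1266]
eef_rot: [0.707, 0.707, 0.0, 0.001]
wrist_force: [0.6, 1.0, -1.6]
opening: 0.0339
gripper_force: 49.8
```

Request:
{"op": "shift_gripper", "data": {"segments": [[[-0.013,0.008,0],0],[[-0.04,0.023,0],0],[[-0.075,0.044,0],0],[[-0.11,0.064,0],0],[[-0.145,0.085,0],0],[[-0.18,0.105,0],0],[[-0.215,0.126,0],0],[[-0.245,0.144,0],0],[[-0.265,0.155,0],0],[[-0.2725,0.1597,0],0],[[-0.2725,0.1597,0],0]]}}

```text
time_s: 31.28
position: [0.6409, -0.1769, 0.1247]
eef_rot: [0.707, 0.707, -0.0, -0.001]
wrist_force: [-0.4, 0.3, -1.5]
opening: 0.0339
gripper_force: 49.9
```

Request:
{"op": "shift_gripper", "data": {"segments": [[[0,0,0.01],0],[[0,0,0.03],0],[[0,0,0.05],0],[[0,0,0.07],0],[[0,0,0.083],0],[[0,0,0.09],0],[[0,0,0.09],0],[[0,0,0.09],0]]}}

```text
time_s: 32.28
position: [0.6422, -0.1765, 0.0366]
eef_rot: [0.707, 0.707, 0.0, 0.001]
wrist_force: [-0.1, 0.3, -1.6]
opening: 0.0336
gripper_force: 49.9
```

```bash
python3 - <<'E'
from cell import arm
from h import *
s=arm.snapshot("scene");cv2.imwrite("pics/s7.png",cv2.resize(s["pixels"][140:340,140:380],None,fx=2.5,fy=2.5))
E
```

```text
(no output)
```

View pics/s7.png

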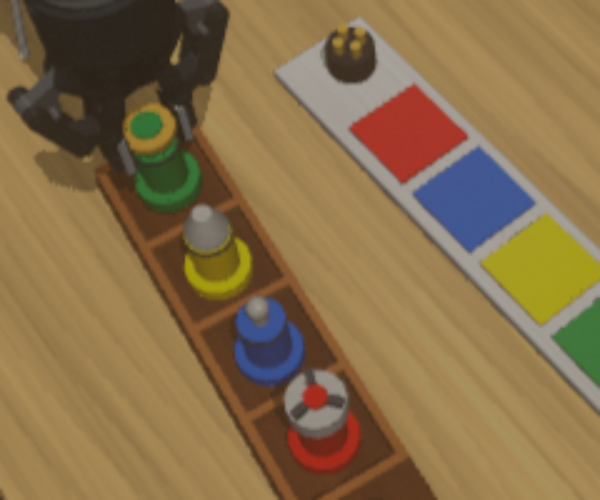

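Green hangs nearly vertical over the right-end bay (foot (168,182), disc (150,128) in the crop). Lowering to contact.

Request:
{"op": "shift_gripper", "data": {"segments": [[[0,0,0.003],0],[[0,0,0.006],0],[[0,0,0.008],0],[[0,0,0.0095],0],[[0,0,0.011],0],[[0,0,0.011],0],[[0,0,0.011],0]]}}

```text
time_s: 33.2
position: [0.6416, -0.1765, 0.0249]
eef_rot: [0.707, 0.707, 0.0, 0.0]
wrist_force: [-0.1, 0.5, -0.9]
opening: 0.0336
gripper_force: 50.0
```

Request:
{"op": "shift_gripper", "data": {"segments": [[[0,0,0.0007],0],[[0,0,0.0012],0],[[0,0,0.0012],0],[[0,0,0.0012],0]]}}

```text
time_s: 33.7
position: [0.6417, -0.1766, 0.0248]
eef_rot: [0.707, 0.707, -0.0, 0.0]
wrist_force: [-4.1, -0.4, 7.1]
opening: 0.0338
gripper_force: 50.4
```

Request:
{"op": "shift_gripper", "data": {"segments": [[[0,0,0],0],[[0,0,0],0],[[0,0,0],0],[[0,0,0],0]], "jaw": 0.07}}

```text
time_s: 34.2
position: [0.6415, -0.1764, 0.0235]
eef_rot: [0.707, 0.707, 0.0, -0.0]
wrist_force: [0.3, 1.0, 0.6]
opening: 0.0701
gripper_force: 0.0
```

Request:
{"op": "shift_gripper", "data": {"segments": [[[0,0,-0.02],0],[[0,0,-0.06],0],[[0,0,-0.1],0],[[0,0,-0.14],0],[[0,0,-0.16],0],[[0,-0.05,-0.16],0],[[0,-0.1,-0.16],0],[[0,-0.15,-0.16],0],[[0,-0.15,-0.16],0],[[0,-0.15,-0.16],0],[[0,-0.15,-0.16],0]]}}

```text
time_s: 35.58
position: [0.4929, -0.1763, 0.184]
eef_rot: [0.707, 0.707, 0.001, 0.0]
wrist_force: [-0.1, -0.1, -0.5]
opening: 0.0702
gripper_force: 0.0
```

```bash
python3 - <<'E'
from cell import arm
from h import *
s=arm.snapshot("scene");cv2.imwrite("pics/s8.png",cv2.resize(s["pixels"][140:340,140:380],None,fx=2.5,fy=2.5))
P=cloud(s)
for c,x,y in (("red",.6645,.0325),("blue",.657,-.037),("yellow",.65,-.107),("green",.642,-.1765)):
    n=np.hypot(P[...,0]-x,P[...,1]-y)<.035
    q=P[n&(P[...,2]>.02)&(P[...,2]<.03)&mask(s,c)];h=P[n&(P[...,2]>.076)]
    print(c,len(q),cv2.minEnclosingCircle(q[:,:2].astype(np.float32)*1000) if len(q) else 0,np.median(q[:,2]),"head",h.mean(0))
E
```

```text
red 266 ((663.2811279296875, 32.35397720336914), 21.825708389282227) 0.02407168246037454 head [0.66381808 0.03327633 0.08170448]
blue 113 ((656.7286987304688, -34.97880935668945), 19.95486068725586) 0.024004388579876735 head [ 0.6576331  -0.03411913  0.0831792 ]
yellow 206 ((650.0011596679688, -105.79802703857422), 22.135345458984375) 0.02415348836169512 head [ 0.65036847 -0.10273396  0.08204957]
green 0 0 nan head [ 0.6420091  -0.17286103  0.08237296]
  return _methods._mean(a, axis=axis, dtype=dtype,
  ret = ret.dtype.type(ret / rcount)
```

View pics/s8.png

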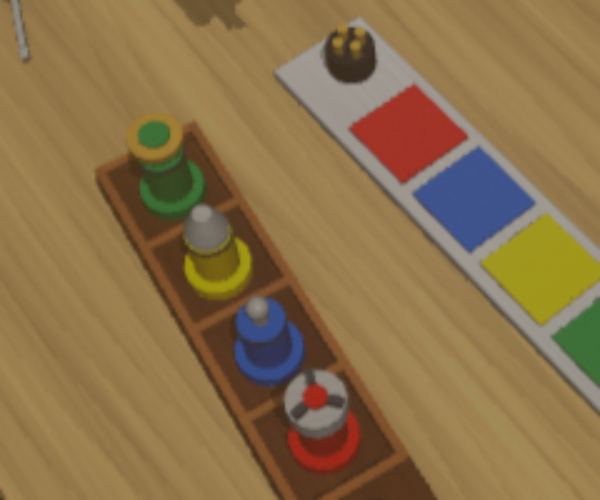

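All four stand upright and flat in their bays, with green at (165,165) in the crop; the gripper is clear. Handing in.

```bash
python3 -c "
from cell import arm;print(arm.sign_off())"
```

```text
the job is handed in; nothing more can be done
None
```

All four attachments stand upright in the wooden rack in reversed order (left to right: red, blue, yellow, green), each within a few mm of its bay centre in the last camera check, and the job was handed in at about 36 s; no verdict was returned.

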